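# Tighten the mill pot's wing cap and lower the guard

## Task

The pot on the bench mill has its captive three-winged screw cap only loosely on. Screw the cap down clockwise by pushing its wings round until it comes up against the rubber seal, and tighten it there with a firm push of 10 to 30 N on a wing, no harder. Then take the guard by its bar and lower it gently over the pot onto its stops, without letting it drop; let go, and leave the other things on the bench where they are.

Things in the scene. Friction and masses are not known exactly. Their poses are not given: they have to be found in the camera images.
- mill: dark bench mill, fixed. Origin on the table under the pot's vertical axis; x points away from the operator to the hinge, y left, z up. Deck 45 mm high, x -110 to 120, y -200 to 160 mm; steel pot 80 mm wide, 80 mm high at the origin; motor housing x 120 to 200 mm, 105 mm high. The open guard bars a gripper from the far half of the cap: push wings on the near (-x) half.
- cap: aluminium screw cap, captive on the pot. Origin on its axis at its underside; z up, x along one of three wings 120 degrees apart. Skirt 80 mm wide, z 0 to 12; hub 52 mm wide, up to z 36. Clockwise from above (yaw falls) screws it down 3.2 mm per rad, against about 2 N at 50 mm radius. Underside 96 to 100 mm above the table at the start, 86 mm when home, 3.2 to 4.2 rad later.
- wing (a point): mid-point of one wing, 52 mm from the cap's axis, 19 mm above its underside (axes as the cap). Each wing is an upright blade 11 mm thick, 20 to 66 mm from the axis, z 6 to 32 mm. The wing direction at which the cap is home differs each time and must be felt: the rubber seal there is springy, about 1.5 N more per mm of push at 52 mm radius; released, the cap springs back a little and stays down.
- guard (a joint): hinge angle of the guard, a clear panel 190 mm wide, 145 mm long, 6 to 10 mm thick in a grey frame: 0 = lying level on its stops over the pot, grows as it opens to 1.75 (past upright, leaning back, where it stays). Below about 1.3 it falls shut by itself if not held (0.3 kg, slightly damped); moving it takes about 1 to 3 N at the bar.
- hinge (a point): middle of the guard's hinge line, 78 mm beyond the cap's axis and 145 mm above the table; the line runs along the mill's y between cheeks at y = +-98 mm, 160 mm high. Axes as the mill.
- stop (a point): top of the left one of two stop posts (14 mm wide, black rubber tops 18 mm wide) on which the guard comes to rest, at mill x = -55, y = +-98, z = 140 mm.
- bar (a point): middle of the guard's bar handle: round steel bar 12 mm thick, 100 mm long, parallel to the hinge line and 180 mm from it, in the panel's plane, 35 mm beyond its edge, on two stems at its ends. Open: on top, about 320 mm above the table; closed: at mill x = -102, z = 145 mm. It may be pinched from above and turns between the pads.
- grit_jar: low white jar with grey lid, 48 mm wide, 45 mm high, standing on the mill's deck on the right (-y) of the pot, bystander; origin under its centre
- discs: bright metal test disc, 100 mm wide, 12 mm thick, bystander; origin under its centre
- tub: white tub, 100 mm wide, 90 mm high, bystander; origin under its centre
- tub_low: white tub with grey lid, 90 mm wide, 60 mm high, bystander; origin under its centre
- amber: amber bottle, 60 mm wide, 140 mm high, bystander; origin under its centre
- brush: hand brush 180 mm long, lying, bystander; origin under its middle
- wrench: wrench 170 mm long, lying, bystander; origin under its middle

How it is judged:
On the way, in this order (a step that is already met when the one before it is completed fails the run):
1. the cap is screwed down home and tightened with a push of at least 10 N on it for 0.2 s (z of cap in the frame of mill below 0.0872 m and contact force between anything else and cap above 10 N), for 0.2 s.
2. the guard lies on its stops (value of joint guard below 0.04 rad), for 0.2 s.
At the end, for the whole second after the job is handed in: the cap is still screwed down (underside less than 88 mm above the table) and the guard lies on its stops (hinge angle below 0.04 rad) (z of cap in the frame of mill below 0.088 m and value of joint guard below 0.04 rad); the robot touches nothing.
It fails at once if more than 30 N on the cap (contact force between anything else and cap above 30 N).
It fails at once if the guard drops: closing faster than 1.8 rad/s in the last 0.4 rad (value of joint guard below 0.4 rad and velocity of joint guard below -1.8 rad/s).
It fails at once if a bystander is moved by more than 30 mm (distance of any of grit_jar, discs, tub, tub_low, amber, brush, wrench from where it was at the start of the episode above 0.03 m).
It also fails if it takes over 72 s, if anything falls off the work surface, if the arm or the gripper's body presses on something with over 40 N, if the wrist force passes 120 N, or if a joint passes its speed limit or range.

## Robot

A 6-joint arm with a two-finger parallel gripper is mounted at the origin on the work surface. World frame = base frame: x ahead of the robot, y to its left, z up, the work surface at z = 0. Lengths are in m, angles in rad, forces in N, time in s.
With the tool pointing down it reaches from about 0.275 to 0.825 m from the base axis. Payload 5.2 kg.
Tool frame: the origin (TCP) lies between the finger pads; the fingertips stand 19 mm ahead of it and the grasp point (between the pads) is the TCP; x points along the fingers, z is the direction in which the jaws open and shut, and the axes are right-handed (so a half turn about x gives the same grasp; the last joint's range is limited). The gripper opens to 93 mm and grips with 3 to 60 N. Pads are 15 mm wide; open, the fingers measure 128 mm over their backs; the gripper's body (75 mm by 188 mm) begins 65 mm behind the grasp point.
Start: joints at [-1.44, 0.259, 1.535, -0, 1.348, -0.203], TCP at [0.18, -0.52, 0.238] pointing down, gripper open.
Joint ranges: [-3.14, 3.14], [-0.91, 2.08], [0.19, 2.58], [-1.22, 4.36], [0.22, 2.71], [-3.12, 3.12]. Speed limits (rad/s): [2.57, 2.57, 3.14, 3.14, 3.14, 3.14].

## Interface

Orientations are given as a unit quaternion [x, y, z, w].
In Python, from workcell import ctrl gives the robot as it stands.
- The arm moves only by the shell command python3 -m creep 'ROWS' [FORCE]. ROWS is JSON, a list that holds one entry, the list of rows, each a list of 7 numbers: the finger opening in mm, from 0 to 93, then the shift along the tool's x, y, z in mm, then the turn, a rotation vector about the tool's x, y, z in rad. In form: [[[gripper, x, y, z, ax, ay, az], ...]]. A call has 1 to 20 rows; each row is the pose to reach, as a shift and turn from the pose commanded when the call began, along the tool's axes at that moment; what a row does not reach only later rows make up. A row lasts 1/12 s, in which the tool goes at most 41.7 mm and 7.16 degrees, less where a joint would pass 70% of its speed; a pose out of reach is approached as far as the arm can. A call with a gripper value outside its range is refused whole. The fingers move at their own pace and stop on an object; FORCE is the grip in N (left out, the last holds). Time passes only in rows, so rows that repeat a pose let the fingers close. It gives the time, the measured TCP pose, the force and the opening at its end, in the units of the state.
- ctrl.sense(): the state, without advancing time (a new reading comes with each control period).
- ctrl.capture(name): name is "side" or "top" or "wrist"; returns (picture, depth): 400x640x3 uint8, red, green, blue; 400x640 float32, m along the optical axis (not along the pixel's ray), 0 where there is no reading.
- ctrl.camera_model(name): a dict with "intrinsics" (3x3 intrinsics, pixels), "R" (3x3) and "t" (3): a world point X has camera coordinates R X + t. Camera axes: x right, y down, z forward; pixel columns grow to the right and rows downward; lengths in m; the calibration is good to about 2 mm. A picture is of the moment at which its call begins: read the wrist's pose just before it. camera_model takes no time and is no camera call; for the wrist camera it gives the pose at the moment of the call.
- ctrl.sign_off(): hands the job in, once; it reports no verdict.
The state is a dict: "t": time; "joint_positions": joint angles; "qd": joint speeds; "joint_torque": joint torques, N m; "ee_pos": TCP position; "eef_rot": TCP orientation; "force": force on the tool from outside, world axes, zero at the start; "wrist_torque": the same for the moment, N m; "finger_gap": finger opening in m.
Only numpy, scipy, OpenCV 4.12 (cv2) and the standard library are available. Lean on these libraries where they do the work, as an engineer would, in place of code of your own. Each camera call takes 0.05 s, during which the arm holds its last target. There are 200 camera calls.

## Working session

There is one attempt and no reset: what is moved stays moved. The work goes in short steps, Python scripts to look and compute and a shell command to move; the robot and the scene stay as the last step left them, time stands still between calls to the robot, and variables do not carry over. Pictures are saved under pics/ and viewed, about 8 in all and at most 12, crops included, and the job is handed in when it is done.

```bash
mkdir -p pics; ls
python3 - <<'E'
from workcell import ctrl
import cv2,numpy as np
for n in("top","side"):
    p,d=ctrl.capture(n); np.savez(f"pics/{n}0.npz",p=p,d=d); cv2.imwrite(f"pics/{n}0.png",p[:,:,::-1])
    m=ctrl.camera_model(n); print(n,np.round(m["intrinsics"],1).tolist(),np.round(m["R"],3).tolist(),np.round(m["t"],3).tolist(), (d>0).mean())
s=ctrl.sense();print(s)
E
```

```text
pics
top [[477.9, 0.0, 324.6], [0.0, 477.9, 188.2], [0.0, 0.0, 1.0]] [[-0.02, -1.0, -0.014], [-0.98, 0.023, -0.196], [0.196, 0.01, -0.981]] [-0.01, 0.535, 1.466] 0.99613671875
side [[486.2, 0.0, 308.6], [0.0, 486.2, 196.4], [0.0, 0.0, 1.0]] [[0.983, -0.185, -0.002], [-0.095, -0.495, -0.864], [0.158, 0.849, -0.504]] [-0.54, 0.146, 1.437] 0.991203125
{'t': 0.1, 'joint_positions': array([-1.43978442e+00,  2.59238575e-01,  1.53590826e+00, -1.66611477e-05,
        1.34801190e+00, -2.02848478e-01]), 'qd': array([-0.00033761, -0.00051929, -0.00439374,  0.00051228,  0.00033559,
       -0.00083078]), 'joint_torque': array([ 1.74063447e-03, -4.38208830e+01, -2.84643567e+01,  7.21840630e-02,
        3.62322852e-02, -5.54999963e-05]), 'ee_pos': array([ 0.1801643 , -0.51919252,  0.23694404]), 'eef_rot': array([ 0.41037197,  0.57650973, -0.40956913,  0.57574691]), 'force': array([ 0.76420481,  0.27450415, -0.62475136]), 'wrist_torque': array([ 0.00521137,  0.00501049, -0.01299204]), 'finger_gap': 0.09334410564632994}
```

View pics/top0.png

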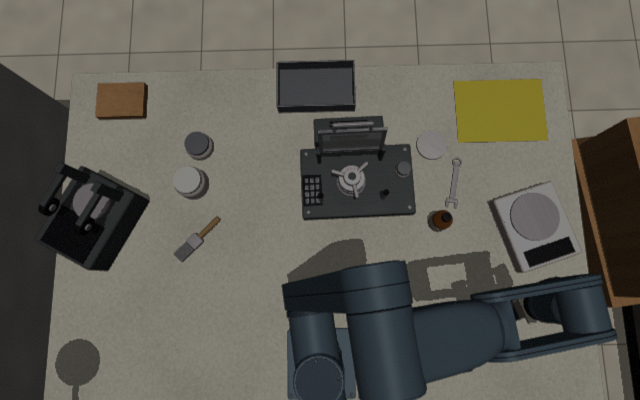

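View pics/side0.png

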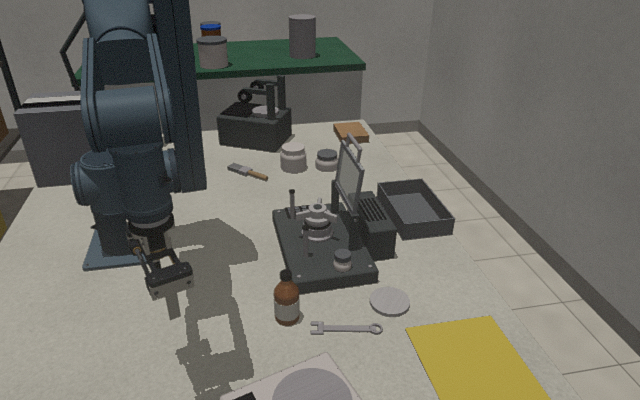

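The top view shows the mill deck spanning about (301,150)–(414,218), the cap hub near (351,180), the open guard's bar at (352,126) and the grit jar at (404,169). The side view confirms the guard is leaning back. Next I'll measure.

```bash
cat > h.py <<'E'
import numpy as np,cv2
from workcell import ctrl
from scipy.spatial.transform import Rotation as Ro
def ray(m,u,v,z):
    K,R,t=[np.array(m[k]) for k in("intrinsics","R","t")]
    c=-R.T@t; d=R.T@np.linalg.solve(K,[u,v,1.]); return c+d*(z-c[2])/d[2]
def cloud(m,d):
    K,R,t=[np.array(m[k]) for k in("intrinsics","R","t")]
    v,u=np.indices(d.shape); P=np.stack([(u-K[0,2])/K[0,0]*d,(v-K[1,2])/K[1,1]*d,d],-1)
    return (P-t)@R
def proj(m,X):
    K,R,t=[np.array(m[k]) for k in("intrinsics","R","t")]
    p=K@(R@np.array(X)+t); return p[:2]/p[2]
E
python3 - <<'E'
from h import *
a=np.load("pics/top0.npz");p,d=a["p"],a["d"];m=ctrl.camera_model("top")
W=cloud(m,d)
x,y,z=W[...,0],W[...,1],W[...,2]
roi=np.zeros(z.shape,bool);roi[110:230,290:425]=1
deck=roi&(abs(z-.045)<.007)
r=cv2.minAreaRect((W[deck][:,:2]*1000).astype(np.float32));print("deck",deck.sum(),r,cv2.boxPoints(r))
for lo,hi in((.09,.105),(.105,.115),(.115,.126),(.126,.14),(.14,.17)):
    k=roi&(z>lo)&(z<hi)&(x<.62); 
    print(lo,k.sum(),np.median(W[k],0) if k.any() else 0)
k=roi&(z>.3);print("bar",W[k].mean(0),W[k].min(0),W[k].max(0))
for n in("top","side"):
    p=cv2.imread(f"pics/{n}0.png"); c=p[110:230,290:425] if n=="top" else p[130:290,250:400]
    c=cv2.resize(c,None,fx=3.5,fy=3.5,interpolation=cv2.INTER_CUBIC)
    c=np.clip(c*1.6,0,255).astype(np.uint8)
    if n=="top":cv2.imwrite("pics/crop0.png",c)
# height map of cap in fine list
E
```

```text
deck 5912 ((559.852294921875, -124.31259155273438), (234.76351928710938, 359.33282470703125), 1.4331315755844116) [[ 438.01373    52.361874]
 [ 447.0008   -306.85855 ]
 [ 681.69086  -300.98706 ]
 [ 672.7038     58.233368]]
0.09 107 [ 0.58180903 -0.26375824  0.09340653]
0.105 220 [ 0.54530879 -0.10090187  0.10988694]
0.115 72 [ 0.54715533 -0.09957498  0.12025451]
0.126 371 [ 0.55306428 -0.10829002  0.13347799]
0.14 46 [ 0.50272963 -0.0159393   0.14302806]
bar [ 0.5544443  -0.08662129  0.60781718] [ 0.23630514 -0.15743529  0.30089519] [ 0.66094165 -0.03687135  1.54190384]
```

View pics/crop0.png

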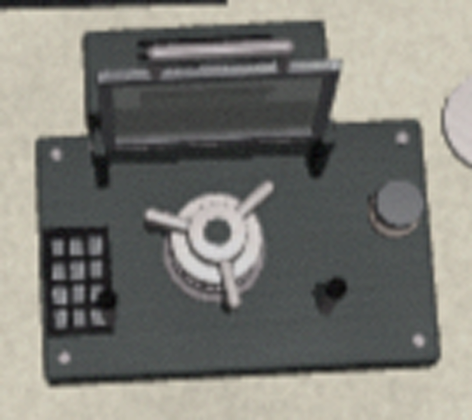

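The crop shows the hub hole near (352,177) with wings pointing down, left and up-right. It also shows the stop posts, with their tops at about (386,192) and (320,195).

Run:
```python
from h import *
m=ctrl.camera_model("top")
f=lambda a,b,z:np.round(ray(m,290+a/3.5,110+b/3.5,z)*1000,1)
print("hub",f(217,234,.134))
h=ray(m,290+217/3.5,110+234/3.5,.134)
for a,b in((270,186),(150,214),(235,303)):
    w=ray(m,290+a/3.5,110+b/3.5,.130);v=w-h;print(np.round(w*1000),np.degrees(np.arctan2(v[1],v[0])),np.linalg.norm(v[:2])*1000)
print("posts",f(107,299,.140),f(338,287,.140))
print("bar ends",f(152,51,.322),f(293,46,.322))
print("bolts",f(56,154,.045),f(402,137,.045),f(418,340,.045),f(64,357,.045))
# depth wing tops
a=np.load("pics/top0.npz");W=cloud(m,a["d"]);g=np.linalg.norm(W[...,:2]-h[:2],axis=-1)
k=(g>.030)&(g<.07)&(W[...,2]>.118)&(W[...,2]<.14); an=np.degrees(np.arctan2(W[k][:,1]-h[1],W[k][:,0]-h[0]))
print(np.histogram(an,36,(-180,180))[0], np.median(W[k][:,2]))
k=(g<.022);print("hubtop",np.percentile(W[k][:,2],[20,50,80]))
s=ctrl.sense();print(np.round(Ro.from_quat(s["eef_rot"]).as_matrix(),3))
mw=ctrl.camera_model("wrist");R=np.array(mw["R"]);print("wristcam",-R.T@mw["t"],R[2],np.array(mw["intrinsics"])[0])
```

```text
hub [ 550.9 -105.9  134. ]
[ 593. -153.  130.] -48.194144413124825 63.78141723473436
[571. -49. 130.] 70.73385909235893 60.65393561379695
[ 491. -120.  130.] -167.1494440710305 61.56707019567224
posts [495.  -10.2 140. ] [ 500.9 -207.1  140. ]
bar ends [653.2 -51.6 322. ] [ 654.5 -159.3  322. ]
bolts [650.1  36.3  45. ] [ 658.6 -284.2   45. ] [ 468.4 -288.5   45. ] [460.1  31.5  45. ]
[18 25  1  0  0  0  0  0  0  0  0  0  6 34  3  0  0  0  0  1  1  0  0  0
 17 30  1  0  0  0  0  0  0  0  0  0] 0.1287264359917602
hubtop [0.13245838 0.13523048 0.13778415]
[[-0.     0.945  0.328]
 [ 0.002  0.328 -0.945]
 [-1.     0.    -0.002]]
wristcam [ 0.24208448 -0.49792752  0.38440931] [-0.22398748 -0.07662117 -0.97157542] [327.86802628   0.         314.15568236]
```

```bash
python3 -m creep '[[[0,30,425,-255,-1.785,0,0],[0,30,425,-255,-1.785,0,0],[0,30,425,-255,-1.785,0,0],[0,30,425,-255,-1.785,0,0],[0,30,425,-255,-1.785,0,0],[0,30,425,-255,-1.785,0,0],[0,30,425,-255,-1.785,0,0],[0,30,425,-255,-1.785,0,0],[0,30,425,-255,-1.785,0,0],[0,30,425,-255,-1.785,0,0],[0,30,425,-255,-1.785,0,0],[0,30,425,-255,-1.785,0,0],[0,30,425,-255,-1.785,0,0],[0,30,425,-255,-1.785,0,0],[0,30,425,-255,-1.785,0,0],[0,30,425,-255,-1.785,0,0],[0,30,425,-255,-1.785,0,0],[0,30,425,-255,-1.785,0,0]]]' 20
python3 - <<'E'
from h import *
s=ctrl.sense();m=ctrl.camera_model("wrist");p,d=ctrl.capture("wrist")
np.savez("pics/w1.npz",p=p,d=d);cv2.imwrite("pics/w1.png",p[:,:,::-1])
print(s["ee_pos"],np.round(Ro.from_quat(s["eef_rot"]).as_matrix(),3).tolist(),s["joint_positions"],s["force"])
print(proj(m,[.5515,-.106,.134]),proj(m,[.5515-.06,-.118,.130]))
E
```

```text
t: 1.6
ee_pos: [0.498, -0.1396, 0.2075]
eef_rot: [-0.191, 0.681, 0.191, 0.681]
force: [0.2, 0.3, 0.5]
finger_gap: 0.0004
[ 0.49801391 -0.13956053  0.20747077] [[-0.0, -0.519, 0.855], [0.0, 0.855, 0.519], [-1.0, 0.0, -0.0]] [-4.89141177e-01  2.23111272e-01  1.65838641e+00  1.68097086e-05
  1.26054534e+00 -1.03533610e+00] [0.19455069 0.26485334 0.54161087]
[403.76795048 215.93789119] [321.79489842 185.49868298]
```

View pics/w1.png

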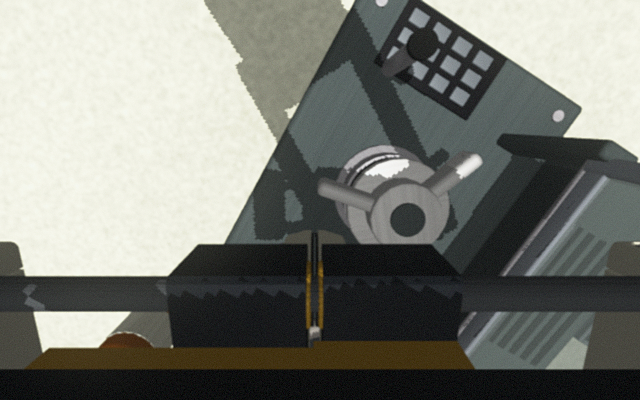

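The hub hole is at (408,218) and the wing tip at (320,183), both within a few pixels of prediction. The fingers look broad, so I'll check their extents from the depth image.

Run:
```python
from h import *
a=np.load("pics/w1.npz");p,d=a["p"],a["d"];m=ctrl.camera_model("wrist");s=ctrl.sense()
W=cloud(m,d);T=(W-s["ee_pos"])@Ro.from_quat(s["eef_rot"]).as_matrix()*1000
for v in(236,245,255,270,290,320,340):
    print(v,[(u,d[v,u].round(3),T[v,u].round(0).tolist()) for u in(180,215,290,311,340,420)])
h=ray(m,408,218,.134);print("hub",h)
w=ray(m,320,183,.130);print(w,np.degrees(np.arctan2(w[1]-h[1],w[0]-h[0])))
w=ray(m,476,159,.130);print(w,np.degrees(np.arctan2(w[1]-h[1],w[0]-h[0])))
```

```text
236 [(180, np.float32(0.374), [206.0, -62.0, -153.0]), (215, np.float32(0.373), [206.0, -62.0, -113.0]), (290, np.float32(0.165), [9.0, 9.0, -12.0]), (311, np.float32(0.165), [9.0, 9.0, -1.0]), (340, np.float32(0.165), [9.0, 9.0, 13.0]), (420, np.float32(0.233), [73.0, -14.0, 76.0])]
245 [(180, np.float32(0.377), [207.0, -73.0, -154.0]), (215, np.float32(0.081), [-72.0, 36.0, -24.0]), (290, np.float32(0.08), [-72.0, 36.0, -6.0]), (311, np.float32(0.156), [-0.0, 8.0, -1.0]), (340, np.float32(0.081), [-72.0, 36.0, 7.0]), (420, np.float32(0.08), [-72.0, 36.0, 26.0])]
255 [(180, np.float32(0.38), [207.0, -85.0, -155.0]), (215, np.float32(0.075), [-77.0, 35.0, -22.0]), (290, np.float32(0.073), [-79.0, 36.0, -5.0]), (311, np.float32(0.145), [-12.0, 8.0, -1.0]), (340, np.float32(0.074), [-78.0, 36.0, 6.0]), (420, np.float32(0.074), [-79.0, 36.0, 24.0])]
270 [(180, np.float32(0.068), [-85.0, 35.0, -27.0]), (215, np.float32(0.068), [-85.0, 35.0, -20.0]), (290, np.float32(0.067), [-85.0, 35.0, -5.0]), (311, np.float32(0.078), [-75.0, 31.0, -0.0]), (340, np.float32(0.066), [-87.0, 36.0, 6.0]), 
[... 367 characters left out ...]
90.0, 27.0, -26.0]), (215, np.float32(0.066), [-89.0, 26.0, -20.0]), (290, np.float32(0.064), [-90.0, 27.0, -4.0]), (311, np.float32(0.119), [-42.0, -5.0, -1.0]), (340, np.float32(0.066), [-89.0, 27.0, 6.0]), (420, np.float32(0.066), [-89.0, 26.0, 22.0])]
340 [(180, np.float32(0.067), [-89.0, 22.0, -27.0]), (215, np.float32(0.065), [-91.0, 23.0, -19.0]), (290, np.float32(0.067), [-89.0, 22.0, -5.0]), (311, np.float32(0.318), [130.0, -141.0, -3.0]), (340, np.float32(0.067), [-89.0, 22.0, 6.0]), (420, np.float32(0.067), [-89.0, 22.0, 22.0])]
hub [ 0.55495568 -0.10579584  0.134     ]
[ 0.48953175 -0.11725729  0.13      ] -170.0633339015212
[ 0.57203682 -0.04751745  0.13      ] 73.66437003877469
```

```bash
python3 -m creep '[[[0,40,0,0,0,0,0],[0,80,0,0,0,0,0],[0,88,0,0,0,0,0],[0,88,6.8,0.4,0.105,0,0],[0,88,13.5,1.4,0.209,0,0],[0,88,20.1,3.2,0.314,0,0],[0,88,26.4,5.6,0.419,0,0],[0,88,32.5,8.7,0.524,0,0]]]'
python3 - <<'E'
from h import *
s=ctrl.sense();print(s["force"],s["wrist_torque"])
E
```

```text
t: 2.32
ee_pos: [0.4887, -0.1078, 0.1206]
eef_rot: [-0.007, 0.707, 0.006, 0.707]
force: [-0.6, -1.8, -2.2]
finger_gap: 0.0005
[-0.56805173 -1.8050404  -2.23661249] [-0.39758184 -0.01441785 -0.02936065]
```

```bash
python3 -m creep '[[[0,0,6.8,0.4,0.105,0,0],[0,0,13.5,1.4,0.209,0,0],[0,0,20.1,3.2,0.314,0,0],[0,0,26.4,5.6,0.419,0,0],[0,0,32.5,8.7,0.524,0,0],[0,0,38.2,12.4,0.628,0,0],[0,0,43.5,16.7,0.733,0,0],[0,0,48.3,21.5,0.838,0,0],[0,0,52.6,26.8,0.942,0,0],[0,0,56.3,32.5,1.047,0,0],[0,0,58.5,36.5,1.117,0,0]]]'
python3 - <<'E'
from h import *
s=ctrl.sense();print(s["force"],s["wrist_torque"],s["joint_positions"][5],np.degrees(np.arctan2(s["ee_pos"][1]+.106,s["ee_pos"][0]-.5535)))
print(np.round(Ro.from_quat(s["eef_rot"]).as_matrix(),3).tolist())
E
```

```text
t: 3.23
ee_pos: [0.5237, -0.0478, 0.1204]
eef_rot: [0.369, 0.603, -0.37, 0.603]
force: [-1.4, -1.3, -1.8]
finger_gap: 0.0006
[-1.38087823 -1.28223796 -1.82593106] [-0.16539075  0.24351318  0.01828795] 0.796145075270318 117.12459321407128
[[-0.001, 0.891, 0.454], [0.0, 0.454, -0.891], [-1.0, -0.001, -0.001]]
```

```bash
python3 -m creep '[[[0,-35,-8,0,0,0,0],[0,-65,-10,5,-0.05,0,0],[0,-65,-51,105,-2.234,0,0],[0,-65,-51,105,-2.234,0,0],[0,-65,-51,105,-2.234,0,0],[0,-65,-51,105,-2.234,0,0],[0,-65,-51,105,-2.234,0,0],[0,-65,-51,105,-2.234,0,0],[0,-65,-51,105,-2.234,0,0],[0,-65,-51,105,-2.234,0,0],[0,-65,-51,105,-2.234,0,0],[0,-65,-51,105,-2.234,0,0],[0,-65,-51,105,-2.234,0,0],[0,-65,-51,105,-2.234,0,0],[0,-65,-51,105,-2.234,0,0],[0,-65,-51,105,-2.234,0,0],[0,-65,-51,105,-2.234,0,0],[0,-65,-51,105,-2.234,0,0],[0,-65,-51,105,-2.234,0,0],[0,-65,-51,105,-2.234,0,0]]]'
python3 - <<'E'
from h import *
s=ctrl.sense();m=ctrl.camera_model("wrist");p,d=ctrl.capture("wrist")
np.savez("pics/w2.npz",p=p,d=d);cv2.imwrite("pics/w2.png",p[:,:,::-1])
print(s["ee_pos"],np.round(Ro.from_quat(s["eef_rot"]).as_matrix(),3).tolist(),s["force"])
E
```

```text
t: 4.9
ee_pos: [0.5269, -0.1649, 0.1859]
eef_rot: [-0.384, 0.594, 0.383, 0.594]
force: [-0.2, 0.4, 0.2]
finger_gap: 0.0004
[ 0.52689188 -0.16488315  0.18593493] [[0.001, -0.911, 0.412], [-0.0, 0.412, 0.911], [-1.0, -0.001, -0.0]] [-0.19076779  0.43116231  0.16383598]
```

View pics/w2.png

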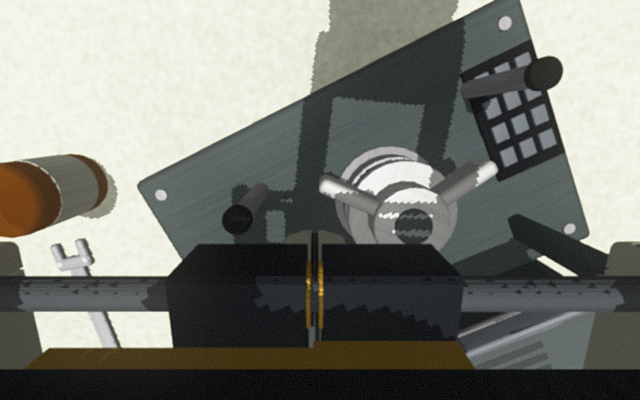

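The hub is at (414,224), with the next wing's tip at (323,180) and the pushed wing's tip at (492,165). The bystanders look undisturbed.

Run:
```python
from h import *
m=ctrl.camera_model("wrist")
h=ray(m,414,224,.130);print(h)
for u in((323,180),(492,165)):
    w=ray(m,*u,.125);print(w,np.degrees(np.arctan2(w[1]+.106,w[0]-.5535))%360)
```

```text
[ 0.55322643 -0.10546295  0.13      ]
[ 0.5034174  -0.14791907  0.125     ] 219.9292838617664
[ 0.53861028 -0.04586305  0.125     ] 103.90657855754984
```

```bash
python3 -m creep '[[[0,38,0,0,0,0,0],[0,69,0,0,0,0,0],[0,69,6.8,0.4,0.105,0,0],[0,69,13.5,1.4,0.209,0,0],[0,69,20.1,3.2,0.314,0,0],[0,69,26.4,5.6,0.419,0,0],[0,69,32.5,8.7,0.524,0,0],[0,69,38.2,12.4,0.628,0,0],[0,69,43.5,16.7,0.733,0,0],[0,69,48.3,21.5,0.838,0,0],[0,69,52.6,26.8,0.942,0,0],[0,69,56.3,32.5,1.047,0,0],[0,69,59.4,38.6,1.152,0,0],[0,69,61.8,44.9,1.257,0,0],[0,69,63.6,51.5,1.361,0,0],[0,69,64.6,58.2,1.466,0,0],[0,69,65,65,1.571,0,0],[0,69,64.6,71.8,1.676,0,0]]]'
cat >> h.py <<'E'
def st():
    s=ctrl.sense();e=s["ee_pos"];M=Ro.from_quat(s["eef_rot"]).as_matrix()
    print("t",s["t"],"pos",e.round(4),"phi",np.degrees(np.arctan2(e[1]+.1058,e[0]-.5533))%360,"r",np.hypot(e[1]+.1058,e[0]-.5533)*1000,"F",s["force"].round(1),"Ftool",(M.T@s["force"]).round(1),"zyaw",np.degrees(np.arctan2(M[1,2],M[0,2])),"tq",s["wrist_torque"].round(2))
E
python3 -c "from h import *;st()"
```

```text
t: 6.45
ee_pos: [0.4979, -0.0726, 0.1164]
eef_rot: [0.189, 0.681, -0.19, 0.681]
force: [-0.8, -1.5, 0.0]
finger_gap: 0.0003
t 6.45 pos [ 0.4979 -0.0726  0.1164] phi 149.1078647238217 r 64.58472429891108 F [-0.8 -1.5  0. ] Ftool [-0.  -1.7  0.1] zyaw -31.127347514211092 tq [-0.37  0.16 -0.06]
```

```bash
R='x'; python3 -m creep '[[[0,0,3.4,0.1,0.052,0,0],[0,0,6.8,0.4,0.105,0,0],[0,0,10.2,0.8,0.157,0,0],[0,0,13.5,1.4,0.209,0,0]]]' >/dev/null; python3 -c "from h import *;st()"
```

```text
t 6.7833 pos [ 0.5059 -0.0617  0.1163] phi 137.0872062400059 r 64.75539676679924 F [-1.3 -0.5 -1.2] Ftool [ 1.2 -1.3 -0.6] zyaw -42.94011327529064 tq [-0.21  0.21 -0.03]
```

```bash
python3 -m creep '[[[0,0,3.4,0.1,0.052,0,0],[0,0,6.8,0.4,0.105,0,0],[0,0,10.2,0.8,0.157,0,0]]]' >/dev/null; python3 -c "from h import *;st()"
```

```text
t 7.0333 pos [ 0.5133 -0.0547  0.1162] phi 128.09134297686825 r 64.91177273996094 F [-1.  -0.7 -1.4] Ftool [ 1.4 -1.2 -0.1] zyaw -51.94305117664688 tq [-0.21  0.25 -0.02]
```

```bash
python3 -m creep '[[[0,0,3.4,0.1,0.052,0,0],[0,0,6.8,0.4,0.105,0,0],[0,0,10.2,0.8,0.157,0,0],[0,0,13.5,1.4,0.209,0,0]]]' >/dev/null; python3 -c "from h import *;st()"
```

```text
t 7.3667 pos [ 0.5246 -0.0474  0.1162] phi 116.14330688418137 r 65.09594393209342 F [-1.8  0.  -0.9] Ftool [ 0.9 -1.6 -0.8] zyaw -63.919473915909954 tq [-0.09  0.23 -0.06]
```

```bash
python3 -m creep '[[[0,-35,-8,0,0,0,0],[0,-65,-10,5,-0.05,0,0],[0,-65,-50,107,-2.267,0,0],[0,-65,-50,107,-2.267,0,0],[0,-65,-50,107,-2.267,0,0],[0,-65,-50,107,-2.267,0,0],[0,-65,-50,107,-2.267,0,0],[0,-65,-50,107,-2.267,0,0],[0,-65,-50,107,-2.267,0,0],[0,-65,-50,107,-2.267,0,0],[0,-65,-50,107,-2.267,0,0],[0,-65,-50,107,-2.267,0,0],[0,-65,-50,107,-2.267,0,0],[0,-65,-50,107,-2.267,0,0],[0,-65,-50,107,-2.267,0,0],[0,-65,-50,107,-2.267,0,0],[0,-65,-50,107,-2.267,0,0],[0,-65,-50,107,-2.267,0,0],[0,-65,-50,107,-2.267,0,0],[0,-65,-50,107,-2.267,0,0]]]' >/dev/null
python3 -m creep '[[[0,38,0,0,0,0,0],[0,65,0,0,0,0,0],[0,65,5,0.2,0.077,0,0],[0,65,8.5,0.6,0.131,0,0]]]' >/dev/null
python3 -c "from h import *;st()"
```

```text
t 9.3667 pos [ 0.5191 -0.1611  0.1144] phi 238.29536531987083 r 65.01486585229632 F [ 1.5 -0.5 -1.3] Ftool [ 1.3 -1.6  0.3] zyaw 58.39902721623234 tq [-0.21 -0.26 -0.03]
```

```bash
python3 -m creep '[[[0,0,3.4,0.1,0.052,0,0],[0,0,6.8,0.4,0.105,0,0],[0,0,10.2,0.8,0.157,0,0]]]' >/dev/null; python3 -c "from h import *;st()"
```

```text
t 9.6167 pos [ 0.5129 -0.1565  0.1167] phi 231.4743712639162 r 64.83253895981503 F [ 3.8 -3.2 -3.1] Ftool [ 3.1 -4.9  0.1] zyaw 49.45470926643048 tq [-0.64 -0.69 -0.06]
```

```bash
python3 -m creep '[[[0,0,3.4,0.1,0.052,0,0],[0,0,6.8,0.4,0.105,0,0],[0,0,10.2,0.8,0.157,0,0]]]' >/dev/null; python3 -c "from h import *;st()"
```

```text
t 9.8667 pos [ 0.5072 -0.1513  0.1173] phi 224.64397859478996 r 64.72899948859883 F [ 5.8 -9.4 -4.6] Ftool [  4.7 -10.9  -1.7] zyaw 40.45922112590298 tq [-1.74 -1.09 -0.13]
```

```bash
python3 -m creep '[[[0,0,2,0,0.03,0,0],[0,0,4,0.2,0.06,0,0],[0,0,4,0.2,0.06,0,0]]]' >/dev/null; python3 -c "from h import *;st()"
```

```text
t 10.1167 pos [ 0.5053 -0.1492  0.1175] phi 222.09815875133808 r 64.67505113244366 F [  6.1 -11.3  -7. ] Ftool [  7.2 -12.6  -1.9] zyaw 37.07762512646418 tq [-2.14 -1.11 -0.09]
```

```bash
python3 -m creep '[[[0,0,2,0,0.03,0,0],[0,0,4,0.2,0.06,0,0],[0,0,4,0.2,0.06,0,0],[0,0,4,0.2,0.06,0,0],[0,0,4,0.2,0.06,0,0]]]' >/dev/null; python3 -c "from h import *;st()"
```

```text
t 10.5333 pos [ 0.5034 -0.147   0.1176] phi 219.54904082421706 r 64.69240713022214 F [  5.2 -15.   -6.9] Ftool [  7.1 -15.3  -4.1] zyaw 33.71718748218047 tq [-2.59 -1.07 -0.15]
```

```bash
python3 -m creep '[[[0,0,1.5,0,0.02,0,0],[0,0,3,0,0.04,0,0],[0,0,3,0,0.04,0,0],[0,0,3,0,0.04,0,0],[0,0,3,0,0.04,0,0]]]' >/dev/null; python3 -c "from h import *;st()"
python3 -m creep '[[[0,0,-4,0,0,0,0],[0,0,-9,0,0,0,0],[0,0,-14,0,0,0,0],[0,0,-20,0,0,0,0],[0,-30,-26,0,0,0,0],[0,-70,-26,0,0,0,0],[0,-90,-26,0,0,0,0],[0,-90,-26,0,0,0,0]]]' >/dev/null
python3 - <<'E'
from h import *
st()
m=ctrl.camera_model("wrist");p,d=ctrl.capture("wrist")
np.savez("pics/w3.npz",p=p,d=d);cv2.imwrite("pics/w3.png",p[:,:,::-1])
W=cloud(m,d);g=np.hypot(W[...,0]-.5533,W[...,1]+.1058)
k=(g>.014)&(g<.024)&(W[...,2]>.1)&(W[...,2]<.15);print("hub top",k.sum(),np.median(W[k][:,2]))
for f in ("w2",): pass
E
```

```text
t 10.95 pos [ 0.5021 -0.1452  0.1178] phi 217.54815773694207 r 64.61174880177835 F [  7.4 -16.7  -7.1] Ftool [  7.3 -18.   -2.4] zyaw 31.426731638217486 tq [-2.98 -1.1  -0.23]
t 11.6167 pos [ 0.5145 -0.1627  0.2116] phi 235.70463348361983 r 68.88883624637876 F [1.2 0.2 0.2] Ftool [-0.2 -0.4  1.1] zyaw 31.514148147871946 tq [ 0.01 -0.15  0.  ]
hub top 2248 0.12235150109393922
```

View pics/w3.png

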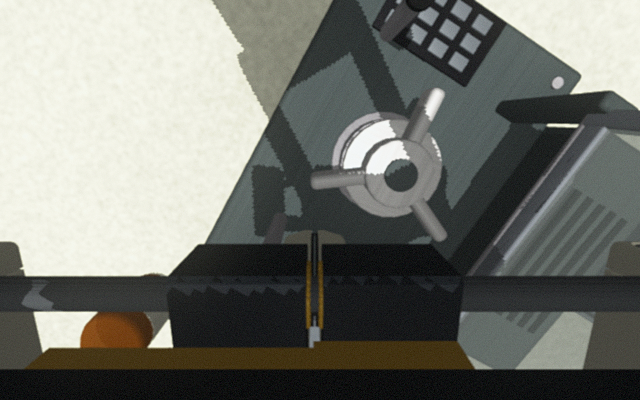

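The wings are now at (316,180), (435,95) and (437,236). The hub top is at 122.4 mm, so the underside is at about 86.4 mm: home. Next is the bar, which I'll measure from the saved top and side views.

Run:
```python
from h import *
for n in("top","side"):
    a=np.load(f"pics/{n}0.npz");W=cloud(ctrl.camera_model(n),a["d"])
    k=(abs(W[...,0]-.66)<.06)&(abs(W[...,1]+.105)<.045)&(W[...,2]>.308)&(W[...,2]<.345)
    P=W[k];print(n,k.sum(),P.mean(0),P.std(0),P.min(0),P.max(0))
    # panel slope
    k=(abs(W[...,0]-.64)<.05)&(abs(W[...,1]+.105)<.09)&(W[...,2]>.2)&(W[...,2]<.285);P=W[k]
    if k.sum()>20:
        for lo in(.2,.23,.26):
            q=P[(P[:,2]>lo)&(P[:,2]<lo+.03)];print(lo,len(q),np.median(q,0) if len(q) else 0)
```

```text
top 154 [ 0.6507587  -0.10469735  0.32820996] [0.00349235 0.02616411 0.00329325] [ 0.64386808 -0.14995319  0.31123361] [ 0.65847209 -0.06091222  0.33566085]
0.2 261 [ 0.63703102 -0.10574616  0.21571391]
0.23 279 [ 0.64051029 -0.10370633  0.24519617]
0.26 207 [ 0.64282226 -0.10331352  0.27100747]
side 76 [ 0.6501453  -0.10597655  0.32882563] [0.00312132 0.02607913 0.00259323] [ 0.64522781 -0.14971105  0.32243156] [ 0.65855925 -0.06030579  0.33269051]
0.2 223 [ 0.63734549 -0.10313559  0.21478587]
0.23 228 [ 0.6405446  -0.10463374  0.24497385]
0.26 176 [ 0.64334134 -0.10885012  0.27068314]
```

```bash
python3 -m creep '[[[0,-40,0,0,0,0,0],[0,-80,0,0,0,0,0],[0,-120,0,0,0,0,0],[0,-160,0,0,0,0,0],[60,-200,0,0,0,0,0],[60,-210,-5,30,0.12,0,0],[60,-210,-21,148,0.524,0,0],[60,-210,-21,148,0.524,0,0],[60,-210,-21,148,0.524,0,0],[60,-210,-21,148,0.524,0,0],[60,-210,-21,148,0.524,0,0],[60,-210,-21,148,0.524,0,0],[60,-210,-21,148,0.524,0,0]]]'
python3 - <<'E'
from h import *
st()
m=ctrl.camera_model("wrist");p,d=ctrl.capture("wrist")
np.savez("pics/w4.npz",p=p,d=d);cv2.imwrite("pics/w4.png",p[:,:,::-1])
W=cloud(m,d)
k=(abs(W[...,0]-.655)<.04)&(abs(W[...,1]+.105)<.042)&(W[...,2]>.31)&(W[...,2]<.345)
P=W[k];print(k.sum(),P.mean(0),P.min(0),P.max(0)) if k.any() else print("none")
print(proj(m,[.653,-.105,.33]))
E
```

```text
t: 12.75
ee_pos: [0.6482, -0.1019, 0.4154]
eef_rot: [-0.01, 0.707, 0.01, 0.707]
force: [-0.5, 0.1, 0.7]
finger_gap: 0.0561
t 12.75 pos [ 0.6482 -0.1019  0.4154] phi 2.36940931284212 r 94.95119162005014 F [-0.5  0.1  0.7] Ftool [-0.7  0.1 -0.5] zyaw 1.6263620567675448 tq [-0.05 -0.06  0.  ]
1759 [ 0.65325832 -0.10340551  0.32882131] [ 0.64647906 -0.14695306  0.32344204] [ 0.66055486 -0.06304967  0.33221149]
[320.22818884 217.01511447]
```

View pics/w4.png

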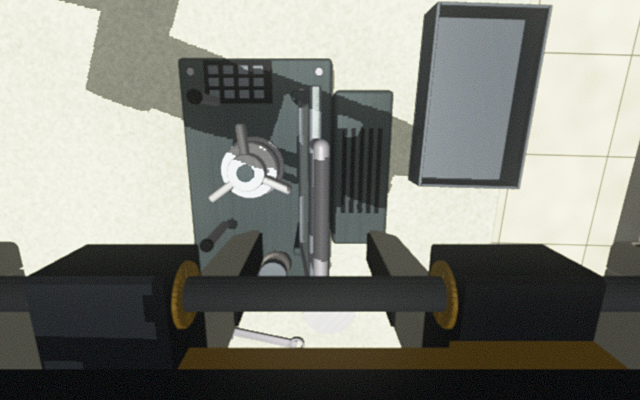

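The bar's top surface is at z≈331 mm and its centre is near (0.653,−0.104,0.325). In the picture it runs from about (320,150) to (320,275), centred between the jaws. Descending and gripping.

```bash
python3 -m creep '[[[60,35,-2,5,0,0,0],[60,70,-2,5,0,0,0],[60,90,-2,5,0,0,0],[60,90,-2,5,0,0,0],[25,90,-2,5,0,0,0],[0,90,-2,5,0,0,0],[0,90,-2,5,0,0,0],[0,90,-2,5,0,0,0],[0,90,-2,5,0,0,0],[0,90,-2,5,0,0,0]]]' 12; python3 -c "from h import *;st()"
```

```text
t: 13.63
ee_pos: [0.6543, -0.1035, 0.3266]
eef_rot: [-0.01, 0.707, 0.01, 0.708]
force: [0.1, -0.6, 1.3]
finger_gap: 0.0246
t 13.6333 pos [ 0.6543 -0.1035  0.3266] phi 1.2932743124221744 r 100.98070331059215 F [ 0.1 -0.6  1.3] Ftool [-1.3 -0.6  0.1] zyaw 1.6077860507511004 tq [-0.01 -0.09 -0.02]
```

Still closing, so I'll hold a few more rows.

```bash
python3 -m creep '[[[0,0,0,0,0,0,0],[0,0,0,0,0,0,0],[0,0,0,0,0,0,0]]]'; python3 -c "from h import *;st()"
```

```text
t: 13.88
ee_pos: [0.6541, -0.1034, 0.3258]
eef_rot: [-0.01, 0.707, 0.01, 0.707]
force: [-0.6, -0.7, 1.2]
finger_gap: 0.0112
t 13.8833 pos [ 0.6541 -0.1034  0.3258] phi 1.3448534864410426 r 100.8109526279515 F [-0.6 -0.7  1.2] Ftool [-1.2 -0.7 -0.6] zyaw 1.6084055811042377 tq [-0.04 -0.08  0.04]
```

```bash
python3 -m creep '[[[0,-1,0,-13,0,0,0],[0,-1.3,0,-25.7,0,0,0],[0,-0.5,0,-39.2,0,0,0],[0,1.4,0,-52.6,0,0,0],[0,4.1,0,-65.8,0,0,0],[0,7.9,0,-78.8,0,0,0],[0,12.6,0,-91.4,0,0,0],[0,18.3,0,-103.6,0,0,0]]]'; python3 -c "from h import *;st()"
```

```text
t: 14.55
ee_pos: [0.5501, -0.106, 0.3076]
eef_rot: [-0.01, 0.707, 0.01, 0.707]
force: [-0.3, 1.1, -0.2]
finger_gap: 0.0119
t 14.55 pos [ 0.5501 -0.106   0.3076] phi 184.05606774141305 r 3.2253592739809775 F [-0.3  1.1 -0.2] Ftool [ 0.2  1.1 -0.2] zyaw 1.622036970294117 tq [ 0.13 -0.22 -0.07]
```

```bash
python3 -m creep '[[[0,6.6,0,-11.9,0,0,0],[0,14,0,-23.1,0,0,0],[0,22.2,0,-33.8,0,0,0],[0,31.3,0,-43.8,0,0,0],[0,41,0,-53.1,0,0,0],[0,51.5,0,-61.7,0,0,0],[0,62.5,0,-69.5,0,0,0],[0,74.1,0,-76.4,0,0,0],[0,82.1,0,-80.5,0,0,0],[0,90.3,0,-84.2,0,0,0]]]'; python3 -c "from h import *;st()"
```

```text
t: 15.38
ee_pos: [0.4657, -0.1083, 0.2165]
eef_rot: [-0.01, 0.707, 0.01, 0.707]
force: [-0.4, 2.7, 0.6]
finger_gap: 0.0116
t 15.3833 pos [ 0.4657 -0.1083  0.2165] phi 181.6390649780874 r 87.655078070613 F [-0.4  2.7  0.6] Ftool [-0.6  2.7 -0.3] zyaw 1.5996200694857197 tq [ 0.3  -0.14  0.03]
```

```bash
python3 -m creep '[[[0,8.4,0,-3.3,0,0,0],[0,16.9,0,-6.2,0,0,0],[0,25.6,0,-8.6,0,0,0],[0,34.3,0,-10.6,0,0,0],[0,43.2,0,-12.2,0,0,0],[0,52.1,0,-13.3,0,0,0],[0,59.3,0,-13.9,0,0,0],[0,64.7,0,-14.1,0,0,0],[0,68,0,-14.2,0,0,0],[0,71,0,-14.2,0,0,0],[0,72,0,-14.2,0,0,0],[0,72,0,-14.2,0,0,0]]]'; python3 -c "from h import *;st()"
```

```text
t: 16.38
ee_pos: [0.4521, -0.1096, 0.1462]
eef_rot: [-0.011, 0.707, 0.01, 0.707]
force: [-5.0, 2.4, 8.6]
finger_gap: 0.0114
t 16.3833 pos [ 0.4521 -0.1096  0.1462] phi 182.16090543386994 r 101.25535161168895 F [-5.   2.4  8.6] Ftool [-8.6  2.6 -4.9] zyaw 1.6279444693380822 tq [ 0.33  0.68 -0.01]
```

```bash
python3 -m creep '[[[26,0,0,0,0,0,0],[26,0,0,0,0,0,0],[26,0,0,0,0,0,0],[26,0,0,0,0,0,0],[26,0,0,0,0,0,0],[26,0,0,0,0,0,0]]]'; python3 -c "from h import *;st()"
```

```text
t: 16.88
ee_pos: [0.4521, -0.1092, 0.145]
eef_rot: [-0.01, 0.707, 0.01, 0.707]
force: [0.9, -0.1, 0.7]
finger_gap: 0.0263
t 16.8833 pos [ 0.4521 -0.1092  0.145 ] phi 181.93918821683826 r 101.21650988863925 F [ 0.9 -0.1  0.7] Ftool [-0.7 -0.1  0.9] zyaw 1.6035600454166916 tq [-0.03 -0.03  0.02]
```

Forces dropped to about zero when the fingers opened. Lifting clear, then backing toward the robot so the cameras can see.

```bash
python3 -m creep '[[[26,-10,0,0,0,0,0],[26,-25,0,0,0,0,0],[26,-60,0,0,0,0,0],[26,-100,0,0,0,0,0],[26,-140,0,0,0,0,0],[26,-160,0,-40,0,0,0],[26,-160,0,-80,0,0,0],[26,-160,0,-100,0,0,0],[26,-160,0,-100,0,0,0],[26,-160,0,-100,0,0,0],[26,-160,0,-100,0,0,0]]]'
python3 - <<'E'
from h import *
st()
p,d=ctrl.capture("side");a=np.load("pics/side0.npz")
cv2.imwrite("pics/side1.png",p[:,:,::-1])
W=cloud(ctrl.camera_model("side"),d)
M=np.array([[np.cos(.027),-np.sin(.027)],[np.sin(.027),np.cos(.027)]])
q=(W[...,:2]-[.5533,-.1058])@M;z=W[...,2]
for lo,hi in((-.112,-.095),(-.068,-.05),(0,.02),(.04,.06)):
    k=(q[...,0]>lo)&(q[...,0]<hi)&(abs(q[...,1])<(.04 if lo<-.09 else .09))&(abs(z-.147)<.02)
    print(lo,k.sum(),np.median(z[k]) if k.any() else 0)
E
```

```text
t: 17.8
ee_pos: [0.3528, -0.1122, 0.3052]
eef_rot: [-0.01, 0.707, 0.01, 0.707]
force: [0.9, -0.2, -0.6]
finger_gap: 0.0257
t 17.8 pos [ 0.3528 -0.1122  0.3052] phi 181.82016244502515 r 200.62588898196665 F [ 0.9 -0.2 -0.6] Ftool [ 0.6 -0.3  0.8] zyaw 1.574690356988526 tq [-0.08 -0.09  0.05]
-0.112 63 0.1509854635655481
-0.068 219 0.1506006074576598
0 237 0.1489474478188678
0.04 231 0.14897748164914087
```

View pics/side1.png

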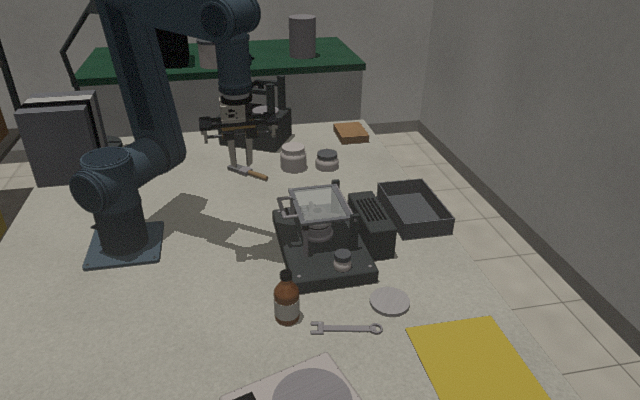

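The guard lies level over the pot, around (320,200). The bar and panel tops read 149–151 mm, the bottle, disc, wrench, jar and tubs are where they were, and the gripper is clear.

```bash
python3 -c "
from workcell import ctrl
print(ctrl.sign_off())"
```

```text
the job is handed in; nothing more can be done
None
```

The cap is screwed down and tightened, and the guard is lowered onto its stops. I handed the job in at about 18 s on the robot clock; no verdict is reported.

- **Cap:** I turned it about 220° clockwise with three wing pushes until I felt the rubber seal. I then pressed to about 18 N on the wing (about 20 N total by the wrist reading, with more than 10 N held for about 0.8 s). After release, depth put the underside at about 86.4 mm. That agrees with the 86 mm home height, though depth noise is about 2 mm.
- **Guard:** I pinched it by the bar and led it down the arc, at about 0.6 rad/s or less over the last 0.4 rad. It met the stops with about 9 N, and I then opened the gripper and backed off.
- **Last checks:** Bar and panel tops read 149–151 mm, level within noise (about 0.02 rad). The gripper was clear with wrist force near zero. By eye, the bystanders in the side view were where they started; I did not measure them.
- **Disagreement:** The open guard stood at about 1.69 rad rather than the stated 1.75, so I used the measured bar position. No check failed.

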